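Load the contactor into the push-latch test box

ROBOT

A 6-joint arm with a two-finger parallel gripper is mounted at the origin on a cart in front of the work surface, level with it; the furniture and walls round the work are solid. World frame = base frame: x ahead of the robot, y to its left, z up, the work surface at z = 0. Lengths are in mm, angles in rad, forces in N, time in s.
With the tool pointing down it reaches from about 375 to 975 mm from the base axis. Payload 3.8 kg.
Tool frame: the origin (TCP) lies midway between the tips of the shut fingers; the grasp point (between the pads) lies bot.grip_depth behind it (bot.grip_depth is the distance from the TCP to the grasp point, in mm); z points along the fingers, y is the line along which they close (so a half turn about z gives the same grasp; the last joint's range is limited). The gripper opens to 85 mm and grips with 20 to 120 N. Pads are 22 mm wide; open, the fingers measure 114 mm over their backs; the gripper's body (76 mm by 85 mm) begins 54 mm behind the grasp point. The pads swing forward as they close: fully open they stand 13 mm farther back than shut.
Start: joints at [1.277, 0.264, 1.604, -0, 1.274, -0.037], TCP at [171.439, 652.86, 231.28] pointing down, gripper open.
Joint ranges: [-2.63, 2.63], [-0.94, 2.18], [0.31, 2.57], [-1.31, 4.45], [0, 2.66], [-2.55, 2.55]. Speed limits (rad/s): [2.57, 2.57, 3.14, 3.14, 3.14, 3.14].

INTERFACE

Orientations are given as a unit quaternion [x, y, z, w].
In Python, from workcell import bot gives the robot as it stands. The module is installed in compiled form; this text tells all that it offers.
- The arm moves only by the tool carry_out, never from a script. Its argument "plan" is a list of rows, each an object of numbers: "claw": the closure, from 0 (fully open) to 1 (shut); "dx", "dy", "dz": the shift along the tool's x, y, z as a fraction of full scale; "wx", "wy", "wz": the turn, a rotation vector about the tool's x, y, z as a fraction of full scale. A call has 1 to 10 rows; each row shifts and turns the commanded pose from where the row before left it, along the tool's axes as they then stand; what a row does not reach is not made up. Full scale, the value 1, is 40 mm for a shift and 5 degrees for a turn. A row lasts 1/10 s, in which the tool goes at most 50 mm and 8.59 degrees, less where a joint would pass 70% of its speed; a pose out of reach is approached as far as the arm can. A call with a number of a shift or a turn outside -1 to 1 is refused whole. A call with a gripper value outside its range is refused whole. The fingers move at their own pace and stop on an object; the grip force is fixed at half the most. Time passes only in rows, so rows that do not move let the fingers close. It gives the time, the measured TCP pose, the force, the opening and the grip force at its end, in the units of the state.
- bot.observe(): the state, without advancing time (a new reading comes with each control period).
- bot.snapshot(name): name is "scene" or "top"; returns a dict with "image" (400x640x3 uint8, blue, green, red), "fovy" (degrees; the focal length in pixels is half the picture's height over the tangent of half this angle, whatever the lens; pixels are square), "cx", "cy" (the principal point, pixels), "k1" (the pictures are not rectified: a ray, as slopes to the right and down, at radius r is drawn at 1 + k1 r^2 times it, then the intrinsics apply), "position" and "attitude" of the camera in the world. Camera axes: x right, y down, z forward; pixel columns grow to the right and rows downward; lengths in mm; the calibration is good to about 2 mm. A picture is of the moment at which its call begins. There is no depth.
- bot.sign_off(): hands the job in; it is judged then, once.
The state is a dict: "time": time; "q": joint angles; "joint_vel": joint speeds; "tau": joint torques, N m; "ee_pos": TCP position; "tcp_rot": TCP orientation; "contact_force": force on the tool from outside, world axes, zero at the start; "wrist_torque": the same for the moment, N m; "opening": opening from 0.0 (shut) to 1.0 (fully open); "finger_force": force on a finger pad.
Only numpy, scipy, OpenCV 4.12 (cv2) and the standard library are available. Lean on these libraries where they do the work, as an engineer would, in place of code of your own. Each camera call takes 0.05 s, during which the arm holds its last target. There are 200 camera calls.

TASK

Press the blue lid of the grey test box down by its yellow pad and let go, so that its push latch releases and the lid springs open. Take the contactor out of its orange stand and lower it gently, upright, into the white nest in the box (the stand leaves room for fingers only at its ends and the nest only at its sides, so set it down on the table and grip it again in between). Then swing the lid shut and press the pad once more so that the lid stays latched when you let go; leave the other things on the table where they are.

Things in the scene. Friction and masses are not known exactly. Their poses are not given: they have to be found in the camera images.
- test_box: Grey open-topped steel box fixed to the table, 130 (x) x 132 (y) x 84 high, walls 5 thick, with a blue sprung lid. Origin: centre of its underside. Its -x side (black catch housing, posts) faces the robot; the lid's hinge is along its +x side. The nest is its front part, 78 long in x between the front wall and a partition 76 high (no room for fingers there) and 122 wide in y.
- nest (a point): Centre of the nest's floor, 4 above the table, axes as the box: where the middle of the contactor's underside belongs, its long side along the box's x, either way round; play about 4 in x, 3 in y. Two white guide plates stand 52 apart in y, up to 36 above the table, sloping lead-ins to 44; above them fingers have room to 61 each side of the middle.
- lid_hinge (a point): Middle of the lid's hinge axis, 93 above the table, fixed to the box; the axis runs along the box's y. The blue lid plate is 140 wide, reaches 140 from the axis, and is 6 thick, the axis in mid-thickness. To shut it, push its outer (rear) face near the pad along its arc; that takes 0.3 to 0.9 N m.
- lid_pad (a point): Centre of the upper face of the yellow press pad (40 wide in y, 30 long) at the middle of the lid's front edge; it moves with the lid. It lies 152 in front of the hinge axis (3 above it when latched); the pad ends 170 from the axis. Pressing takes 3 to 6 N; its stop is 6 below the latched height.
- lid (a joint): Lid angle, rad: 0.00 to 0.01 latched (as at the start). Push-push catch: press the pad 5 to 6 down (angle -0.033 to the stop, -0.039) and let go: the lid springs open by itself in about 2 s to 1.65, just past upright, and stays. To relatch, shut it, press the pad down to the same depth and let go: it rests at 0.00 to 0.01. Every further press releases it again.
- stand: Stand fixed to the table: aluminium plate 92 (x) x 84 (y) x 6 with two orange cheeks, 8 thick, 48 long in x, up to 84 high, inner faces 51 apart in y. Origin: centre of its underside. The contactor stands on the plate between them, long side along x, between lips 6 high; fingers reach it only at its two ends (closing along the stand's x).
- contactor_centre (a point): Middle of the loose contactor, 37.5 above its underside, z up. Dark lower block 70 (x) x 45 (y) x 45 high; on it a light grey block 44 (x) x 40 (y), 45 to 75 above the underside: grip this, along x or y. About 0.3 kg. The table straight ahead between box and stand (x 0.42 to 0.48 m, y within 0.05 m) is clear to set it down.
- gauge_manifold: white manifold block with two round gauges, 147x185x37, lying at the back (mm); bystander, origin under its centre
- screw_pot: black pot of screws, 100 across, 71 high (mm); bystander, origin under its centre
- stretch_roll: white roll of film standing on end, 68 across, 135 high (mm); bystander, origin under its centre
- drain_pump: small white pump, 66x125x89 (mm); bystander, origin under its centre
- solvent_tin: dark brown tin, 69 across, 96 high (mm); bystander, origin under its centre
- parts_case: flat blue parts case with clear lid, 145x217x41 (mm); bystander, origin under its centre
- pliers: red-handled pliers, 157 long, 12 high (mm); bystander, origin under its centre
- ball_valve: brass ball valve with a red lever, 38x119x59 (mm); bystander, origin under its centre
There are look-alikes about, which are no part of the job. Leave any pink look-alike of the part that bears contactor_centre alone.

How it is judged (in metres and radians):
On the way, in this order (a step that is already met when the one before it is completed fails the run):
1. the lid has been released and stands open (value of joint lid above 1.4 rad), for 0.2 s.
2. the contactor stands home in the nest, let go, with the lid still open (x of contactor_centre in the frame of nest between -0.007 and 0.007 m and y of contactor_centre in the frame of nest between -0.007 and 0.007 m and z of contactor_centre in the frame of nest between 0.032 and 0.043 m and angle between the x axis of contactor_centre and the x axis of test_box, either way round below 0.2 rad and angle between contactor_centre's own z axis and vertical below 0.1 rad and value of joint lid above 1.2 rad and contact force between the fingers and contactor below 0.1 N), for 0.2 s.
At the end, for the whole second after the job is handed in: The contactor stands upright at rest in the nest (middle within 7 mm of the nest's middle in x and y, on the floor within about 5 mm, long side along the box's x within 0.2 rad, tilt under 0.1 rad) and the lid is shut and stays latched by itself (lid angle -0.012 to 0.02 rad) (x of contactor_centre in the frame of nest between -0.007 and 0.007 m and y of contactor_centre in the frame of nest between -0.007 and 0.007 m and z of contactor_centre in the frame of nest between 0.032 and 0.043 m and angle between the x axis of contactor_centre and the x axis of test_box, either way round below 0.2 rad and angle between contactor_centre's own z axis and vertical below 0.1 rad and value of joint lid between -0.012 and 0.02 rad and linear speed of contactor below 0.02 m/s); the robot touches nothing.
It fails at once if the contactor is dropped into the box (faster than 0.5 m/s inside it) (linear speed of contactor above 0.5 m/s and horizontal distance between contactor_centre and nest below 0.05 m and z of contactor_centre in the frame of nest below 0.08 m).
It fails at once if the contactor is tipped over (angle between contactor_centre's own z axis and vertical above 0.8 rad).
It fails at once if another thing on the table is moved more than 30 mm (distance of any of gauge_manifold, screw_pot, stretch_roll, drain_pump, solvent_tin, parts_case, pliers, ball_valve from where it was at the start of the episode above 0.03 m).
It also fails if it takes over 72 s, if anything falls off the work surface, if the arm or the gripper's body presses on something with over 40 N, if the wrist force passes 120 N, or if a joint passes its speed limit or range.

## Working session

There is one attempt and no reset: what is moved stays moved. The work goes in short steps, Python scripts to look and compute and a tool call to move; the robot and the scene stay as the last step left them, time stands still between calls to the robot, and variables do not carry over. Pictures are saved under pics/ and viewed, at most 10 in all, crops included, and the job is handed in when it is done.

Besides the shell and the picture viewer there is one more tool, called after "Request:" by a JSON object that holds its "op" and its "data", one argument or row to a line. carry_out: Moves the arm, as the interface text tells. Shift numbers are shares of 40 mm and turn numbers shares of 5 degrees, none past 1 either way. Its arguments: {"type":"object","properties":{"plan":{"type":"array","items":{"type":"object","properties":{"claw":{"type":"number"},"dx":{"type":"number"},"dy":{"type":"number"},"dz":{"type":"number"},"wx":{"type":"number"},"wy":{"type":"number"},"wz":{"type":"number"}}}}},"required":["plan"]}

```bash
mkdir -p pics; cat > h.py <<'E'
import numpy as np, cv2
from scipy.spatial.transform import Rotation as R
from workcell import bot
def cam(s):
    f=200/np.tan(np.radians(s['fovy'])/2)
    a=np.array(s['attitude']); M=R.from_quat(a).as_matrix() if a.size==4 else a.reshape(3,3)
    return f,M,np.array(s['position'])
def proj(s,P):
    f,M,p=cam(s); c=(np.atleast_2d(P)-p)@M; u=c[:,:2]/c[:,2:]
    r2=(u**2).sum(1,keepdims=True); u=u*(1+s['k1']*r2); return u*f+[s['cx'],s['cy']]
def back(s,uv,z):
    f,M,p=cam(s); d=(np.atleast_2d(uv)-[s['cx'],s['cy']])/f; u=d.copy()
    for _ in range(20): u=d/(1+s['k1']*(u**2).sum(1,keepdims=True))
    w=np.c_[u,np.ones(len(u))]@M.T; return p+w*((z-p[2])/w[:,2:])
E
python3 - <<'E'
from h import *
print(bot.observe(),bot.grip_depth)
for n in('scene','top'):
    s=bot.snapshot(n); cv2.imwrite(f'pics/{n}0.png',s['image']); print({k:v for k,v in s.items() if k!='image'})
    import pickle; pickle.dump(s,open(n+'0.pkl','wb'))
E
```

```text
{'time': 0.0, 'q': array([ 1.27710246e+00,  2.64753375e-01,  1.60536236e+00, -1.58421772e-05,
        1.27368253e+00, -3.68821103e-02]), 'joint_vel': array([ 1.29468066e-03, -3.30605240e-04,  5.78011488e-05, -1.62332165e-03,
        8.06280601e-04, -1.18184550e-03]), 'tau': array([-1.46805392e-04, -5.15089917e+01, -3.67324233e+01, -4.00642557e-05,
        1.27312902e-02,  2.05821514e-06]), 'ee_pos': array([171.23567159, 652.17571339, 229.96814944]), 'tcp_rot': array([ 1.28050922e-01,  9.91766981e-01, -1.08901992e-03, -1.73983166e-04]), 'contact_force': array([ 0.06359024, -0.53081065, -0.2899545 ]), 'wrist_torque': array([ 0.01614861, -0.03133615, -0.00679937]), 'finger_force': 0.0, 'opening': 0.9975816050668709} 18.700000000000003
{'fovy': 45.50757892293743, 'cx': 322.56840449331514, 'cy': 203.49689650127073, 'k1': 0.004447929038953719, 'position': array([-295.15139267, -618.65814131, 1324.06147412]), 'attitude': array([ 0.84559305, -0.41612478,  0.15233033, -0.297671  ])}
{'fovy': 43.352885203484746, 'cx': 315.89012418385704, 'cy': 192.67589790397187, 'k1': 0.04262851097393513, 'position': array([ 232.25627777,  -30.63367955, 1761.15936537]), 'attitude': array([ 0.71114155, -0.69763222,  0.0563314 , -0.06643602])}
```

View pics/top0.png

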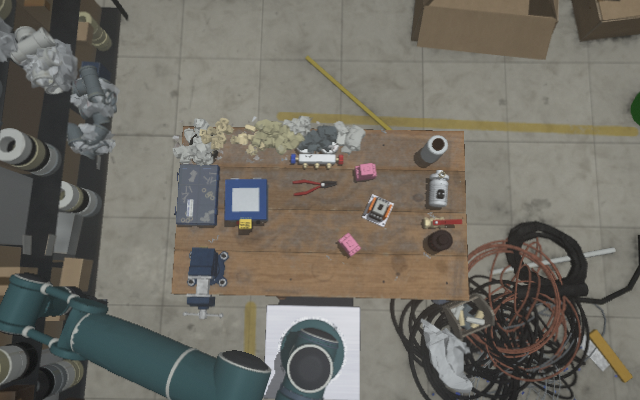

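View pics/scene0.png

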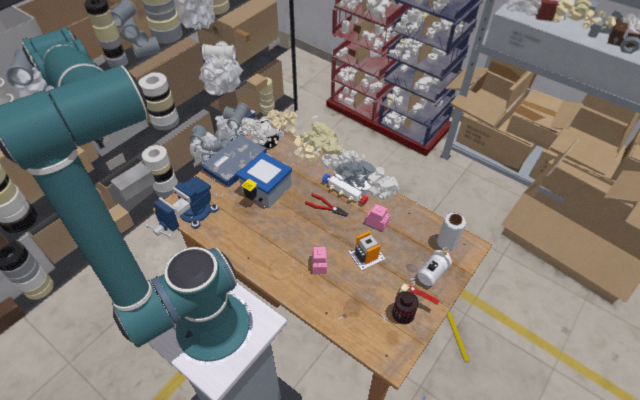

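The pictures show the box at top (246,200) with its pad at (245,224), the stand at (378,209), and pink look-alikes at (348,244) and (366,172). I'll enlarge these for corner picks.

```bash
python3 - <<'E'
from h import *
import pickle
T=pickle.load(open('top0.pkl','rb'));S=pickle.load(open('scene0.pkl','rb'))
def crop(s,x,y,w,h,k): 
    c=cv2.resize(s['image'][y:y+h,x:x+w],None,fx=k,fy=k,interpolation=cv2.INTER_CUBIC)
    for i in range(0,w,10): cv2.line(c,(i*k,0),(i*k,4),(0,255,0),1); cv2.putText(c,str(x+i),(i*k,14),0,.3,(0,255,0))
    for i in range(0,h,10): cv2.line(c,(0,i*k),(4,i*k),(0,255,0),1); cv2.putText(c,str(y+i),(5,i*k+3),0,.3,(0,255,0))
    return c
a=np.vstack([np.hstack([crop(T,220,174,50,37+20,5*1),crop(T,360,184,50,57,5)]),np.hstack([crop(S,236,150,60,60,4)[:, :250*1],crop(S,340,225,60,60,4)[:,:250]])]) if 0 else None
A=[crop(T,220,174,56,42,7),crop(T,355,184,56,42,7),crop(S,238,152,56,58,7)[:294],crop(S,340,228,56,42,7)]
A[0]=crop(T,218,174,56,60,7)[:420]
A=[cv2.resize(x,(392,int(x.shape[0]))) for x in A]
l=np.vstack([A[0][:420]]);
cv2.imwrite('pics/c1.png',np.hstack([A[0],np.vstack([A[1],A[1][:126]*0])]))
b=crop(S,238,152,56,58,7); d=crop(S,340,228,56,58,7)
cv2.imwrite('pics/c2.png',np.hstack([b,d]))
print(back(T,[[348,244],[366,172]],60))
E
```

```text
[[ 357.2671716  -114.86552075   60.        ]
 [ 606.34330594 -174.66259725   60.        ]]
```

View pics/c1.png

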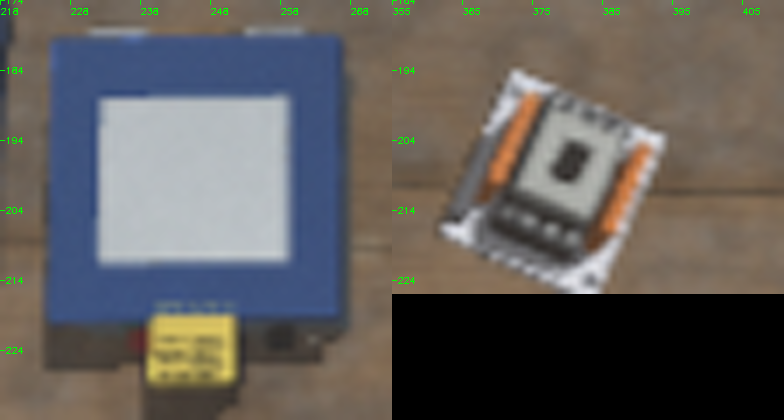

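View pics/c2.png

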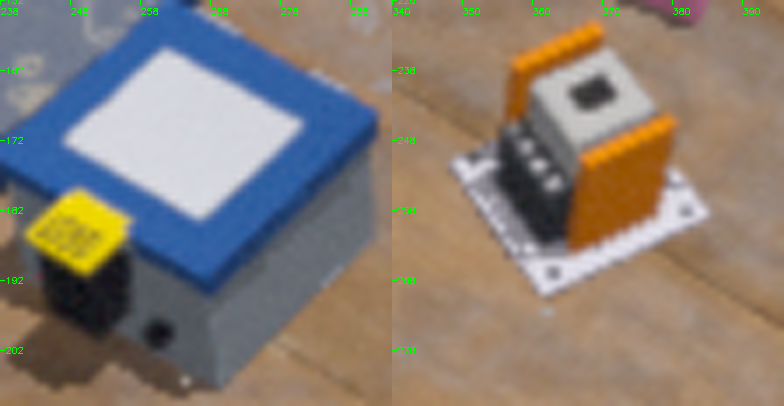

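The crops show the lid's corners, the pad, the stand plate and cheeks, and the grey block between them. I'll fit poses from both views.

```bash
cat > fit.py <<'E'
from h import *
import pickle
from scipy.optimize import least_squares
T=pickle.load(open('top0.pkl','rb'));S=pickle.load(open('scene0.pkl','rb'))
def px(p,ox,oy,x0): p=np.array(p,float)-[x0,0]; return (p+.5)/7-.5+[ox,oy]
def fit(obs,x0,free=3):
    def w(p,L): 
        c,s=np.cos(p[2]),np.sin(p[2]); L=np.array(L,float); return np.c_[p[0]+c*L[:,0]-s*L[:,1],p[1]+s*L[:,0]+c*L[:,1],L[:,2]]
    r=lambda p:np.concatenate([(proj(s,w(p,L))-uv).ravel() for s,L,uv in obs])
    o=least_squares(r,x0,loss='soft_l1'); return o.x,r(o.x).round(1)
if __name__=='__main__':
    # box frame: hinge at x=+h ; use hinge frame origin
    lid=[[0,70,96],[0,-70,96],[-140,-70,96],[-140,70,96]]
    pad=[[-140,20,96],[-140,-20,96],[-170,-20,96],[-170,20,96]]
    o1=[(T,lid,px([(50,36),(343,36),(346,318),(46,321)],218,174,0)),(T,pad,px([(150,315),(237,315),(237,384),(147,384)],218,174,0))]
    o2=[(S,[lid[1],lid[2]],px([(378,112),(210,281)],238,152,0)),(S,pad[1:],px([(132,218),(87,264),(25,237)],238,152,0))]
    for o in(o1,o2,o1+o2): print(fit(o,[620,250,0]))
    pl=[[46,42,6],[46,-42,6],[-46,-42,6],[-46,42,6]]
    gb=[[22,20,81],[22,-20,81],[-22,-20,81],[-22,20,81]]
    p1=[(T,pl,px([(515,70),(666,135),(602,297),(440,230)],355,184,392))]; p2=[(S,[pl[1],pl[2],pl[3]],px([(709,212),(546,294),(452,160)],340,228,392))]
    g1=[(T,gb,px([(550,95),(628,130),(590,227),(512,190)],355,184,392))]; g2=[(S,gb,px([(608,48),(658,105),(583,160),(533,90)],340,228,392))]
    for o in(p1,p2,p1+p2,g1,g2,g1+g2): print(fit(o,[480,-210,-.4]))
E
python3 fit.py
```

```text
(array([5.70146806e+02, 2.34173134e+02, 3.12797959e-02]), array([ 0.4, -0.3, -0.1, -0.9, -0.8,  0. ,  0.1,  0.1,  0.2,  0.8, -0.2,
        0.6, -0.3, -0.2,  0.5, -0.1]))
(array([5.69252345e+02, 2.32729269e+02, 3.70565026e-02]), array([ 0.9, -0.8, -0.4, -0.5, -0.5,  2. ,  0.1,  0.8,  0.1, -0.5]))
(array([5.70167389e+02, 2.33948001e+02, 3.34724641e-02]), array([ 0.4, -0.3, -0. , -0.9, -0.6, -0. ,  0.2,  0.2,  0.4,  0.8, -0. ,
        0.6, -0.1, -0.3,  0.7, -0.1,  0.7, -1.1, -0.6, -0.9, -0.8,  1.6,
       -0.1,  0.4, -0.1, -1. ]))
(array([ 4.83649530e+02, -2.21533215e+02, -3.96005894e-01]), array([-0.2, -0.5,  0.3, -0.3, -0.6,  0.4,  0.4,  0.3]))
(array([ 4.81358018e+02, -2.22813715e+02, -4.06219271e-01]), array([ 0.4, -0. , -0.1,  0.1, -0.3, -0. ]))
(array([ 4.82678400e+02, -2.21980803e+02, -3.98737199e-01]), array([-0. , -0.2,  0.5,  0. , -0.5,  0.7,  0.5,  0.6,  0.5, -0.6,  0. ,
       -0.3, -0.3, -0.3]))
(array([ 4.83834707e+02, -2.20268271e+02, -3.91247767e-01]), array([-0.2,  1.1, -0.3,  0.7,  0.2, -1.2,  0.3, -0.6]))
(array([ 4.79297567e+02, -2.25130098e+02, -3.25079153e-01]), array([-0.1, -0. ,  0.5,  0.5,  0.1, -0.9, -0.5,  0.3]))
(array([ 4.81837988e+02, -2.22545639e+02, -3.57982594e-01]), array([ 0.2,  1.8,  0.3,  1.1,  1.1, -0.7,  1.1,  0.2, -0.1, -0.9,  0.2,
       -0.2, -0.4, -1.9, -0.6, -0.9]))
```

```bash
cat >> h.py <<'E'
def to(P,yaw,st=None,pitch=0):
    """total shift (units of 40mm) and turn (units of 5deg) in tool axes: shift first, then turn. yaw=direction of tool y"""
    o=st or bot.observe(); A=R.from_quat(o['tcp_rot'])
    c,s=np.cos(yaw),np.sin(yaw); y=np.array([c,s,0]); z=np.array([0,0,-1.]); x=np.cross(y,z)
    B=R.from_matrix(np.c_[x,y,z])
    d=A.inv().apply(np.array(P,float)-o['ee_pos'])/40; w=np.degrees((A.inv()*B).as_rotvec())/5
    print('t%.1f pos'%o['time'],o['ee_pos'].round(1),'yaw%.3f'%np.arctan2(*A.as_matrix()[1::-1,1]),'F',o['contact_force'].round(1),'op%.3f ff%.1f'%(o['opening'],o['finger_force']))
    d2=(A*R.from_rotvec(np.radians(5*w))).inv().apply(A.apply(d))
    print(' shift(before turn)',d.round(3),'turn',w.round(3),' shift(after turn)',d2.round(3))
E
python3 -c "
from h import *
to([410,229,125],1.314)"
```

```text
t0.1 pos [171.2 652.2 230.1] yaw1.314 F [-0.1 -0.5  0.2] op1.003 ff0.0
 shift(before turn) [-8.46  -8.713  2.644] turn [-0.023 -0.001  0.001]  shift(after turn) [-8.461 -8.718  2.627]
```

Request:
{"op": "carry_out", "data": {
  "plan": [
    {"claw":1,"dx":-0.6,"dy":-0.62},
    {"claw":1,"dx":-0.6,"dy":-0.62},
    {"claw":1,"dx":-0.6,"dy":-0.62},
    {"claw":1,"dx":-0.6,"dy":-0.62},
    {"claw":1,"dx":-0.6,"dy":-0.62},
    {"claw":1,"dx":-0.6,"dy":-0.62},
    {"claw":1,"dx":-0.6,"dy":-0.62},
    {"claw":1,"dx":-0.6,"dy":-0.62},
    {"claw":1,"dx":-0.6,"dy":-0.62},
    {"claw":1,"dx":-0.6,"dy":-0.62}
  ]
}}

```text
invalid input
```

Request:
{"op": "carry_out", "data": {
  "plan": [
    {"claw":1,"dx":-0.6,"dy":-0.62},
    {"claw":1,"dx":-0.6,"dy":-0.62},
    {"claw":1,"dx":-0.6,"dy":-0.62},
    {"claw":1,"dx":-0.06,"dy":-0.04,"dz":0.6},
    {"claw":1,"dz":0.7},
    {"claw":1,"dz":0.7},
    {"claw":1,"dz":0.6},
    {"claw":1},
    {"claw":1}
  ]
}}

```text
invalid input
```

```bash
python3 -c "
from h import *
to([410,229,91],1.314)"
```

```text
t0.1 pos [171.2 652.2 230.1] yaw1.314 F [-0.1 -0.5  0.2] op1.003 ff0.0
 shift(before turn) [-8.46  -8.711  3.494] turn [-0.023 -0.001  0.001]  shift(after turn) [-8.461 -8.718  3.477]
```

Request:
{"op": "carry_out", "data": {
  "plan": [
    {"claw":1,"dx":-0.6,"dy":-0.62,"dz":0,"wx":0,"wy":0,"wz":0},
    {"claw":1,"dx":-0.6,"dy":-0.62,"dz":0,"wx":0,"wy":0,"wz":0},
    {"claw":1,"dx":-0.6,"dy":-0.62,"dz":0,"wx":0,"wy":0,"wz":0},
    {"claw":1,"dx":-0.6,"dy":-0.62,"dz":0,"wx":0,"wy":0,"wz":0},
    {"claw":1,"dx":-0.6,"dy":-0.62,"dz":0,"wx":0,"wy":0,"wz":0},
    {"claw":1,"dx":-0.6,"dy":-0.62,"dz":0,"wx":0,"wy":0,"wz":0},
    {"claw":1,"dx":-0.6,"dy":-0.62,"dz":0,"wx":0,"wy":0,"wz":0},
    {"claw":1,"dx":-0.6,"dy":-0.62,"dz":0,"wx":0,"wy":0,"wz":0},
    {"claw":1,"dx":-0.6,"dy":-0.62,"dz":0,"wx":0,"wy":0,"wz":0},
    {"claw":1,"dx":-0.6,"dy":-0.62,"dz":0,"wx":0,"wy":0,"wz":0}
  ]
}}

```text
time: 1.1
ee_pos: [340.8, 350.5, 230.8]
tcp_rot: [0.128, 0.992, -0.0, -0.0]
contact_force: [0.3, 0.7, 0.0]
opening: -0.005
finger_force: 0.0
```

Request:
{"op": "carry_out", "data": {
  "plan": [
    {"claw":1,"dx":-0.6,"dy":-0.62,"dz":0,"wx":0,"wy":0,"wz":0},
    {"claw":1,"dx":-0.6,"dy":-0.62,"dz":0,"wx":0,"wy":0,"wz":0},
    {"claw":1,"dx":-0.6,"dy":-0.62,"dz":0,"wx":0,"wy":0,"wz":0},
    {"claw":1,"dx":-0.6,"dy":-0.62,"dz":0.5,"wx":0,"wy":0,"wz":0},
    {"claw":1,"dx":-0.06,"dy":-0.04,"dz":0.6,"wx":0,"wy":0,"wz":0},
    {"claw":1,"dx":0,"dy":0,"dz":0.7,"wx":0,"wy":0,"wz":0},
    {"claw":1,"dx":0,"dy":0,"dz":0.6,"wx":0,"wy":0,"wz":0},
    {"claw":1,"dx":0,"dy":0,"dz":0,"wx":0,"wy":0,"wz":0},
    {"claw":1,"dx":0,"dy":0,"dz":0,"wx":0,"wy":0,"wz":0}
  ]
}}

```text
time: 2.0
ee_pos: [409.7, 229.3, 135.0]
tcp_rot: [0.128, 0.992, -0.0, -0.001]
contact_force: [0.4, 0.7, -0.4]
opening: 0.003
finger_force: 0.0
```

```bash
python3 -c "
from h import *
to([410,229,91],1.314)"
```

```text
t2.0 pos [409.7 229.3 135. ] yaw1.314 F [ 0.4  0.7 -0.4] op0.003 ff0.0
 shift(before turn) [-0.01  -0.005  1.101] turn [-0.012 -0.014 -0.   ]  shift(after turn) [-0.009 -0.006  1.101]
```

Request:
{"op": "carry_out", "data": {
  "plan": [
    {"claw":1,"dx":0,"dy":0,"dz":0.5,"wx":0,"wy":0,"wz":0},
    {"claw":1,"dx":0,"dy":0,"dz":0.4,"wx":0,"wy":0,"wz":0},
    {"claw":1,"dx":0,"dy":0,"dz":0.1,"wx":0,"wy":0,"wz":0},
    {"claw":1,"dx":0,"dy":0,"dz":0.1,"wx":0,"wy":0,"wz":0},
    {"claw":1,"dx":0,"dy":0,"dz":0,"wx":0,"wy":0,"wz":0},
    {"claw":1,"dx":0,"dy":0,"dz":0,"wx":0,"wy":0,"wz":0}
  ]
}}

```text
time: 2.6
ee_pos: [410.7, 230.0, 92.5]
tcp_rot: [0.128, 0.992, 0.0, 0.001]
contact_force: [-1.3, -0.3, 2.8]
opening: 0.003
finger_force: 1.4
```

Request:
{"op": "carry_out", "data": {
  "plan": [
    {"claw":1,"dx":0,"dy":0,"dz":0.06,"wx":0,"wy":0,"wz":0},
    {"claw":1,"dx":0,"dy":0,"dz":0,"wx":0,"wy":0,"wz":0}
  ]
}}

```text
time: 2.8
ee_pos: [410.9, 230.0, 90.0]
tcp_rot: [0.128, 0.992, 0.001, 0.001]
contact_force: [-2.3, 0.1, 5.7]
opening: -0.002
finger_force: 3.1
```

Request:
{"op": "carry_out", "data": {
  "plan": [
    {"claw":1,"dx":0,"dy":0,"dz":0.04,"wx":0,"wy":0,"wz":0},
    {"claw":1,"dx":0,"dy":0,"dz":0,"wx":0,"wy":0,"wz":0}
  ]
}}

```text
time: 3.0
ee_pos: [411.0, 230.1, 89.7]
tcp_rot: [0.128, 0.992, 0.001, 0.001]
contact_force: [-6.3, -2.2, 17.3]
opening: 0.003
finger_force: 8.5
```

Request:
{"op": "carry_out", "data": {
  "plan": [
    {"claw":1,"dx":0.2,"dy":0,"dz":-0.8,"wx":0,"wy":0,"wz":0},
    {"claw":1,"dx":0.7,"dy":0,"dz":-0.7,"wx":0,"wy":0,"wz":0},
    {"claw":1,"dx":0.6,"dy":0,"dz":-0.8,"wx":0,"wy":0,"wz":0},
    {"claw":1,"dx":0,"dy":-0.6,"dz":-0.8,"wx":0,"wy":0,"wz":0},
    {"claw":0,"dx":0,"dy":-1,"dz":-0.6,"wx":0,"wy":0,"wz":0},
    {"claw":0,"dx":0,"dy":-1,"dz":0,"wx":0,"wy":0,"wz":0},
    {"claw":0,"dx":0,"dy":-1,"dz":0,"wx":0,"wy":0,"wz":0},
    {"claw":0,"dx":0,"dy":-1,"dz":0,"wx":0,"wy":0,"wz":0},
    {"claw":0,"dx":0,"dy":0,"dz":0,"wx":0,"wy":0,"wz":0},
    {"claw":0,"dx":0,"dy":0,"dz":0,"wx":0,"wy":0,"wz":0}
  ]
}}

```text
time: 4.0
ee_pos: [305.8, 66.3, 235.5]
tcp_rot: [0.13, 0.992, 0.0, 0.001]
contact_force: [0.5, 0.0, -0.5]
opening: 0.993
finger_force: 0.0
```

Request:
{"op": "carry_out", "data": {
  "plan": [
    {"claw":0,"dx":0,"dy":0,"dz":0,"wx":0,"wy":0,"wz":-1},
    {"claw":0,"dx":0,"dy":0,"dz":0,"wx":0,"wy":0,"wz":1},
    {"claw":0,"dx":0,"dy":0,"dz":0,"wx":0,"wy":0,"wz":0},
    {"claw":0,"dx":0,"dy":0,"dz":0,"wx":0,"wy":0,"wz":0},
    {"claw":0,"dx":0,"dy":0,"dz":0,"wx":0,"wy":0,"wz":0},
    {"claw":0,"dx":0,"dy":0,"dz":0,"wx":0,"wy":0,"wz":0},
    {"claw":0,"dx":0,"dy":0,"dz":0,"wx":0,"wy":0,"wz":0},
    {"claw":0,"dx":0,"dy":0,"dz":0,"wx":0,"wy":0,"wz":0},
    {"claw":0,"dx":0,"dy":0,"dz":0,"wx":0,"wy":0,"wz":0},
    {"claw":0,"dx":0,"dy":0,"dz":0,"wx":0,"wy":0,"wz":0}
  ]
}}

```text
time: 5.0
ee_pos: [305.4, 66.8, 235.3]
tcp_rot: [0.128, 0.992, 0.0, 0.0]
contact_force: [-0.2, -0.4, 0.5]
opening: 1.0
finger_force: 0.0
```

```bash
python3 - <<'E'
from h import *
import pickle
from workcell import bot
o=[]
for n,(x,y) in (('top',(210,175)),('scene',(228,130))):
    s=bot.snapshot(n); pickle.dump(s,open(n+'1.pkl','wb'))
    c=cv2.resize(s['image'][y:y+80,x:x+56],None,fx=7,fy=7,interpolation=cv2.INTER_CUBIC)
    for i in range(0,80,10): cv2.putText(c,str(y+i),(0,i*7+3),0,.3,(0,255,0)); cv2.putText(c,str(x+i),(i*7,10),0,.3,(0,255,0))
    o.append(c)
cv2.imwrite('pics/c3.png',np.hstack(o))
to([482,-222,210],-.398)
E
```

```text
t5.1 pos [305.4  66.8 235.3] yaw1.314 F [ 0.2 -0.  -0.3] op1.001 ff0.0
 shift(before turn) [-6.104 -5.86   0.633] turn [1.0000e-03 1.0000e-03 1.9617e+01]  shift(after turn) [-4.944  6.868  0.633]
```

View pics/c3.png

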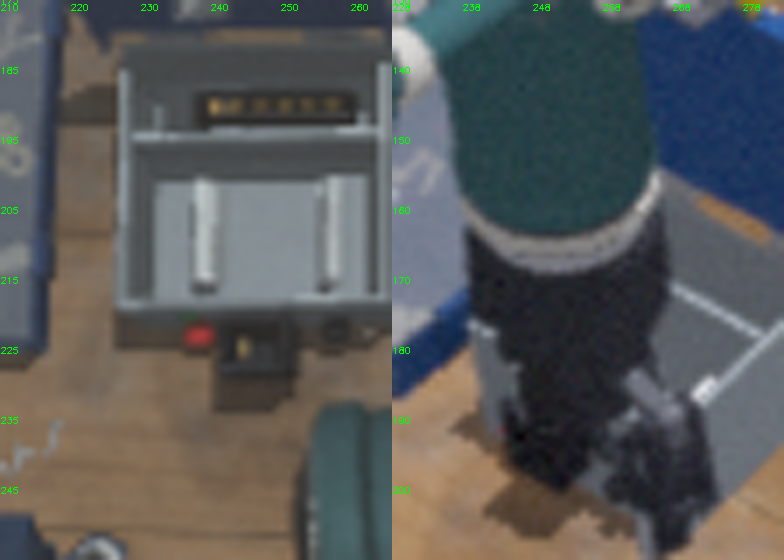

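The lid stands open. Top view: front-left top corner of the box is at about (226.7,218.9), guide plates at x≈239 and 257. On to the stand.

Request:
{"op": "carry_out", "data": {
  "plan": [
    {"claw":0,"dx":-0.61,"dy":-0.586,"dz":0,"wx":0,"wy":0,"wz":0},
    {"claw":0,"dx":-0.61,"dy":-0.586,"dz":0,"wx":0,"wy":0,"wz":0},
    {"claw":0,"dx":-0.61,"dy":-0.586,"dz":0,"wx":0,"wy":0,"wz":0},
    {"claw":0,"dx":-0.61,"dy":-0.586,"dz":0,"wx":0,"wy":0,"wz":0},
    {"claw":0,"dx":-0.61,"dy":-0.586,"dz":0,"wx":0,"wy":0,"wz":0},
    {"claw":0,"dx":-0.61,"dy":-0.586,"dz":0,"wx":0,"wy":0,"wz":0},
    {"claw":0,"dx":-0.61,"dy":-0.586,"dz":0,"wx":0,"wy":0,"wz":0},
    {"claw":0,"dx":-0.61,"dy":-0.586,"dz":0,"wx":0,"wy":0,"wz":0},
    {"claw":0,"dx":-0.61,"dy":-0.586,"dz":0,"wx":0,"wy":0,"wz":0},
    {"claw":0,"dx":-0.61,"dy":-0.586,"dz":0,"wx":0,"wy":0,"wz":0}
  ]
}}

```text
time: 6.1
ee_pos: [482.4, -223.3, 235.0]
tcp_rot: [0.128, 0.992, 0.0, -0.0]
contact_force: [0.1, 0.2, 0.4]
opening: 1.004
finger_force: 0.0
```

Request:
{"op": "carry_out", "data": {
  "plan": [
    {"claw":0,"dx":0,"dy":0,"dz":0,"wx":0,"wy":0,"wz":0.98},
    {"claw":0,"dx":0,"dy":0,"dz":0,"wx":0,"wy":0,"wz":0.98},
    {"claw":0,"dx":0,"dy":0,"dz":0,"wx":0,"wy":0,"wz":0.98},
    {"claw":0,"dx":0,"dy":0,"dz":0,"wx":0,"wy":0,"wz":0.98},
    {"claw":0,"dx":0,"dy":0,"dz":0,"wx":0,"wy":0,"wz":0.98},
    {"claw":0,"dx":0,"dy":0,"dz":0,"wx":0,"wy":0,"wz":0.98},
    {"claw":0,"dx":0,"dy":0,"dz":0,"wx":0,"wy":0,"wz":0.98},
    {"claw":0,"dx":0,"dy":0,"dz":0,"wx":0,"wy":0,"wz":0.98},
    {"claw":0,"dx":0,"dy":0,"dz":0,"wx":0,"wy":0,"wz":0.98},
    {"claw":0,"dx":0,"dy":0,"dz":0,"wx":0,"wy":0,"wz":0.98}
  ]
}}

```text
time: 7.1
ee_pos: [481.9, -221.9, 235.1]
tcp_rot: [0.529, 0.848, -0.0, -0.0]
contact_force: [-0.0, 0.3, 0.4]
opening: 0.999
finger_force: 0.0
```

Request:
{"op": "carry_out", "data": {
  "plan": [
    {"claw":0,"dx":0,"dy":0,"dz":0,"wx":0,"wy":0,"wz":0.98},
    {"claw":0,"dx":0,"dy":0,"dz":0,"wx":0,"wy":0,"wz":0.98},
    {"claw":0,"dx":0,"dy":0,"dz":0,"wx":0,"wy":0,"wz":0.98},
    {"claw":0,"dx":0,"dy":0,"dz":0,"wx":0,"wy":0,"wz":0.98},
    {"claw":0,"dx":0,"dy":0,"dz":0,"wx":0,"wy":0,"wz":0.98},
    {"claw":0,"dx":0,"dy":0,"dz":0,"wx":0,"wy":0,"wz":0.98},
    {"claw":0,"dx":0,"dy":0,"dz":0,"wx":0,"wy":0,"wz":0.98},
    {"claw":0,"dx":0,"dy":0,"dz":0,"wx":0,"wy":0,"wz":0.98},
    {"claw":0,"dx":0,"dy":0,"dz":0,"wx":0,"wy":0,"wz":0.98},
    {"claw":0,"dx":0,"dy":0,"dz":0,"wx":0,"wy":0,"wz":0.98}
  ]
}}

```text
time: 8.1
ee_pos: [481.8, -221.9, 235.1]
tcp_rot: [0.834, 0.553, -0.0, -0.0]
contact_force: [0.2, -1.1, 0.3]
opening: 0.999
finger_force: 0.0
```

```bash
python3 - <<'E'
from h import *
from fit import *
import pickle
to([482,-222,52],-.398)
T1=pickle.load(open('top1.pkl','rb'))
q=lambda x,y:((np.array([[x,y]])+.5)/7-.5+[210,175])
c,s_=np.cos(.033),np.sin(.033)
for n,p,z,lx in (('frontL top',(117,308),84,-65),('front L2',(117,308),84,-65),('part front L',(132,140),76,18),('gl front',(205,290),44,0),('gl rear',(205,180),44,0),('gr front',(338,288),44,0),('gr rear',(332,178),44,0)):
    b=back(T1,q(*p),z)[0]-[570,234,0]; print(n,(b+[570,234,0]).round(1),'in hinge frame',round(c*b[0]+s_*b[1],1),round(-s_*b[0]+c*b[1],1))
s=bot.snapshot('scene'); pickle.dump(s,open('scene2.pkl','wb')); 
cr=lambda x,y,w,h:cv2.resize(s['image'][y:y+h,x:x+w],None,fx=7,fy=7,interpolation=cv2.INTER_CUBIC)
cv2.imwrite('pics/c4.png',np.hstack([cr(232,135,57,80),cr(340,210,57,80)]))
E
```

```text
t8.1 pos [ 481.8 -221.9  235.1] yaw-0.400 F [ 0.2 -1.1  0.3] op0.999 ff0.0
 shift(before turn) [0.    0.006 4.578] turn [-0.004 -0.    -0.024]  shift(after turn) [0.    0.005 4.578]
frontL top [432.9 295.4  84. ] in hinge frame -135.0 65.9
front L2 [432.9 295.4  84. ] in hinge frame -135.0 65.9
part front L [516.  293.9  76. ] in hinge frame -51.9 61.7
gl front [447.3 260.4  44. ] in hinge frame -121.7 30.4
gl rear [502. 263.  44.] in hinge frame -67.0 31.2
gr front [449.5 195.1  44. ] in hinge frame -121.7 -34.9
gr rear [504.2 200.3  44. ] in hinge frame -66.9 -31.5
```

View pics/c4.png

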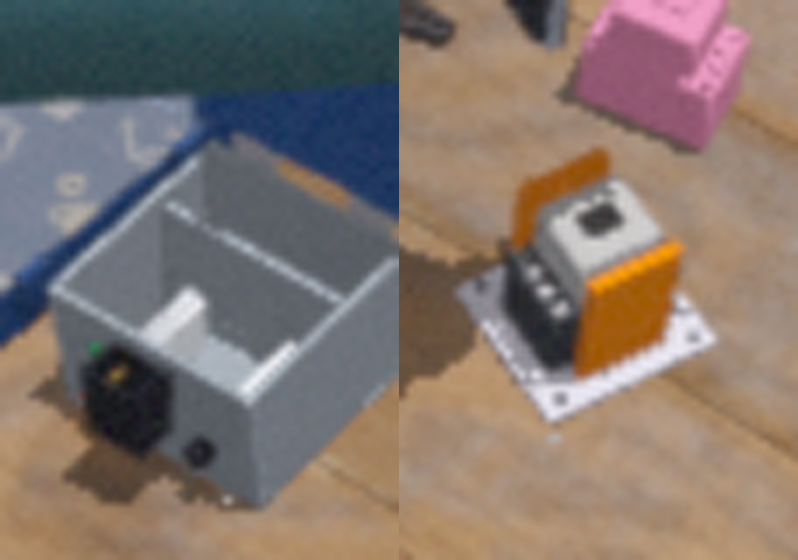

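The scene view shows box front top corners at about (239.4,176.4) and (267.7,192.9), bottom right corner (269.9,207.6). The contactor stands untouched in its stand and the space is clear. I'll descend while refining the box fit.

Request:
{"op": "carry_out", "data": {
  "plan": [
    {"claw":0,"dx":0,"dy":0,"dz":0.8,"wx":0,"wy":0,"wz":0},
    {"claw":0,"dx":0,"dy":0,"dz":0.8,"wx":0,"wy":0,"wz":0},
    {"claw":0,"dx":0,"dy":0,"dz":0.8,"wx":0,"wy":0,"wz":0},
    {"claw":0,"dx":0,"dy":0,"dz":0.6,"wx":0,"wy":0,"wz":0},
    {"claw":0,"dx":0,"dy":0,"dz":0.5,"wx":0,"wy":0,"wz":0},
    {"claw":0,"dx":0,"dy":0,"dz":0.5,"wx":0,"wy":0,"wz":0},
    {"claw":0,"dx":0,"dy":0,"dz":0.35,"wx":0,"wy":0,"wz":0},
    {"claw":0,"dx":0,"dy":0,"dz":0.2,"wx":0,"wy":0,"wz":0},
    {"claw":0,"dx":0,"dy":0,"dz":0,"wx":0,"wy":0,"wz":0}
  ]
}}

```text
time: 9.05
ee_pos: [481.1, -221.5, 52.2]
tcp_rot: [0.832, 0.554, -0.001, -0.001]
contact_force: [0.1, 0.4, -0.3]
opening: 0.996
finger_force: 0.0
```

```bash
python3 - <<'E'
from h import *
from fit import *
T1=pickle.load(open('top1.pkl','rb'))
fl,fr,fb=[-65,66,84],[-65,-66,84],[-65,-66,0]
t=[(T1,[fl],px([(117,308)],210,175,0))]
s=[(S,[fl,fr,fb],px([(52,290),(250,405),(265,508)],232,135,0))]
par=[(T1,[[18,61,76],[18,0,44]][:1],px([(132,140)],210,175,0))]
for o in (t+par,s,t+par+s): print(fit(o,[500,232,.03]))
to([482,-222,51],-.398)
E
```

```text
(array([5.00619556e+02, 2.32205324e+02, 4.21529256e-02]), array([ 0., -0., -0.,  0.]))
(array([4.98784075e+02, 2.28639767e+02, 3.23834473e-02]), array([-0.4, -0.5,  0.3, -0.1,  0.1,  0.6]))
(array([4.99722031e+02, 2.30630013e+02, 3.59272013e-02]), array([ 0.3,  0.2,  0.5,  0.2, -0.7, -0.9,  0.2, -0.5, -0.1,  0.1]))
t9.1 pos [ 481.1 -221.5   52.2] yaw-0.396 F [ 0.1  0.4 -0.3] op0.996 ff0.0
 shift(before turn) [-0.003  0.026  0.029] turn [-0.026 -0.002  0.023]  shift(after turn) [-0.003  0.026  0.029]
```

Request:
{"op": "carry_out", "data": {
  "plan": [
    {"claw":1,"dx":0,"dy":0,"dz":0,"wx":0,"wy":0,"wz":0},
    {"claw":1,"dx":0,"dy":0,"dz":0,"wx":0,"wy":0,"wz":0},
    {"claw":1,"dx":0,"dy":0,"dz":0,"wx":0,"wy":0,"wz":0},
    {"claw":1,"dx":0,"dy":0,"dz":0,"wx":0,"wy":0,"wz":0},
    {"claw":1,"dx":0,"dy":0,"dz":0,"wx":0,"wy":0,"wz":0},
    {"claw":1,"dx":0,"dy":0,"dz":0,"wx":0,"wy":0,"wz":0},
    {"claw":1,"dx":0,"dy":0,"dz":0,"wx":0,"wy":0,"wz":0}
  ]
}}

```text
time: 9.75
ee_pos: [482.9, -222.5, 54.6]
tcp_rot: [0.832, 0.554, 0.001, 0.001]
contact_force: [-0.5, 0.1, 5.6]
opening: 0.501
finger_force: 63.0
```

```bash
python3 -c "
from h import *
to([482,-222,51],-.398)"
```

```text
t9.8 pos [ 482.9 -222.5   54.6] yaw-0.396 F [-0.5  0.1  5.6] op0.501 ff63.0
 shift(before turn) [ 0.002 -0.025  0.09 ] turn [0.028 0.003 0.019]  shift(after turn) [ 0.002 -0.025  0.09 ]
```

Request:
{"op": "carry_out", "data": {
  "plan": [
    {"claw":1,"dx":0,"dy":0,"dz":-0.15,"wx":0,"wy":0,"wz":0},
    {"claw":1,"dx":0,"dy":0,"dz":-0.25,"wx":0,"wy":0,"wz":0},
    {"claw":1,"dx":0,"dy":0,"dz":-0.35,"wx":0,"wy":0,"wz":0},
    {"claw":1,"dx":0,"dy":0,"dz":-0.4,"wx":0,"wy":0,"wz":0},
    {"claw":1,"dx":0,"dy":0,"dz":-0.4,"wx":0,"wy":0,"wz":0},
    {"claw":1,"dx":0,"dy":0,"dz":-0.4,"wx":0,"wy":0,"wz":0},
    {"claw":1,"dx":0,"dy":0,"dz":-0.4,"wx":0,"wy":0,"wz":0},
    {"claw":1,"dx":0,"dy":0,"dz":-0.25,"wx":0,"wy":0,"wz":0},
    {"claw":1,"dx":0,"dy":0,"dz":-0.1,"wx":0,"wy":0,"wz":0},
    {"claw":1,"dx":0,"dy":0,"dz":0,"wx":0,"wy":0,"wz":0}
  ]
}}

```text
time: 10.75
ee_pos: [482.1, -222.0, 162.0]
tcp_rot: [0.832, 0.554, 0.0, 0.001]
contact_force: [0.3, 0.5, -3.7]
opening: 0.503
finger_force: 62.0
```

Request:
{"op": "carry_out", "data": {
  "plan": [
    {"claw":1,"dx":0,"dy":0,"dz":0,"wx":0,"wy":0,"wz":-0.3},
    {"claw":1,"dx":0,"dy":0,"dz":0,"wx":0,"wy":0,"wz":-0.6},
    {"claw":1,"dx":0,"dy":0,"dz":0,"wx":0,"wy":0,"wz":-0.8},
    {"claw":1,"dx":0,"dy":0,"dz":0,"wx":0,"wy":0,"wz":-0.8},
    {"claw":1,"dx":0,"dy":0,"dz":0,"wx":0,"wy":0,"wz":-0.8},
    {"claw":1,"dx":0,"dy":0,"dz":0,"wx":0,"wy":0,"wz":-0.8},
    {"claw":1,"dx":0,"dy":0,"dz":0,"wx":0,"wy":0,"wz":-0.6},
    {"claw":1,"dx":0,"dy":0,"dz":0,"wx":0,"wy":0,"wz":-0.26},
    {"claw":1,"dx":0,"dy":0,"dz":0,"wx":0,"wy":0,"wz":0}
  ]
}}

```text
time: 11.65
ee_pos: [481.3, -221.6, 160.4]
tcp_rot: [0.694, 0.72, -0.0, -0.001]
contact_force: [0.9, 0.0, -3.1]
opening: 0.503
finger_force: 62.1
```

```bash
python3 -c "
from h import *
to([450,0,60],.035)"
```

```text
t11.7 pos [ 481.3 -221.6  160.4] yaw0.037 F [ 0.9  0.  -3.1] op0.503 ff62.1
 shift(before turn) [ 5.562 -0.576  2.515] turn [-0.017 -0.009  0.019]  shift(after turn) [ 5.563 -0.589  2.51 ]
```

Request:
{"op": "carry_out", "data": {
  "plan": [
    {"claw":1,"dx":0.26,"dy":-0.03,"dz":0,"wx":0,"wy":0,"wz":0},
    {"claw":1,"dx":0.5,"dy":-0.05,"dz":0,"wx":0,"wy":0,"wz":0},
    {"claw":1,"dx":0.75,"dy":-0.08,"dz":0,"wx":0,"wy":0,"wz":0},
    {"claw":1,"dx":0.8,"dy":-0.08,"dz":0,"wx":0,"wy":0,"wz":0},
    {"claw":1,"dx":0.8,"dy":-0.08,"dz":0,"wx":0,"wy":0,"wz":0},
    {"claw":1,"dx":0.8,"dy":-0.08,"dz":0,"wx":0,"wy":0,"wz":0},
    {"claw":1,"dx":0.75,"dy":-0.08,"dz":0,"wx":0,"wy":0,"wz":0},
    {"claw":1,"dx":0.5,"dy":-0.06,"dz":0,"wx":0,"wy":0,"wz":0},
    {"claw":1,"dx":0.3,"dy":-0.04,"dz":0,"wx":0,"wy":0,"wz":0},
    {"claw":1,"dx":0.1,"dy":0,"dz":0,"wx":0,"wy":0,"wz":0}
  ]
}}

```text
time: 12.65
ee_pos: [450.1, 0.7, 161.2]
tcp_rot: [0.694, 0.72, -0.0, -0.0]
contact_force: [-0.6, -0.5, -2.1]
opening: 0.498
finger_force: 62.0
```

Request:
{"op": "carry_out", "data": {
  "plan": [
    {"claw":1,"dx":0,"dy":0,"dz":0.2,"wx":0,"wy":0,"wz":0},
    {"claw":1,"dx":0,"dy":0,"dz":0.4,"wx":0,"wy":0,"wz":0},
    {"claw":1,"dx":0,"dy":0,"dz":0.5,"wx":0,"wy":0,"wz":0},
    {"claw":1,"dx":0,"dy":0,"dz":0.5,"wx":0,"wy":0,"wz":0},
    {"claw":1,"dx":0,"dy":0,"dz":0.4,"wx":0,"wy":0,"wz":0},
    {"claw":1,"dx":0,"dy":0,"dz":0.3,"wx":0,"wy":0,"wz":0},
    {"claw":1,"dx":0,"dy":0,"dz":0.15,"wx":0,"wy":0,"wz":0},
    {"claw":1,"dx":0,"dy":0,"dz":0.1,"wx":0,"wy":0,"wz":0},
    {"claw":1,"dx":0,"dy":0,"dz":0,"wx":0,"wy":0,"wz":0}
  ]
}}

```text
time: 13.55
ee_pos: [450.6, -0.7, 59.1]
tcp_rot: [0.694, 0.72, -0.0, -0.0]
contact_force: [-0.2, -0.0, -2.3]
opening: 0.504
finger_force: 62.0
```

```bash
python3 -c "
from h import *
to([450,0,50],.035)"
```

```text
t13.6 pos [450.6  -0.7  59.1] yaw0.036 F [-0.2 -0.  -2.3] op0.504 ff62.0
 shift(before turn) [ 0.018 -0.015  0.228] turn [-0.003  0.     0.013]  shift(after turn) [ 0.018 -0.015  0.228]
```

Request:
{"op": "carry_out", "data": {
  "plan": [
    {"claw":1,"dx":0,"dy":0,"dz":0.1,"wx":0,"wy":0,"wz":0},
    {"claw":1,"dx":0,"dy":0,"dz":0.06,"wx":0,"wy":0,"wz":0},
    {"claw":1,"dx":0,"dy":0,"dz":0.04,"wx":0,"wy":0,"wz":0},
    {"claw":1,"dx":0,"dy":0,"dz":0,"wx":0,"wy":0,"wz":0}
  ]
}}

```text
time: 13.95
ee_pos: [450.5, -0.4, 51.2]
tcp_rot: [0.694, 0.72, -0.0, -0.0]
contact_force: [-0.1, -0.0, -2.8]
opening: 0.501
finger_force: 62.0
```

Request:
{"op": "carry_out", "data": {
  "plan": [
    {"claw":1,"dx":0,"dy":0,"dz":0.05,"wx":0,"wy":0,"wz":0},
    {"claw":1,"dx":0,"dy":0,"dz":0,"wx":0,"wy":0,"wz":0}
  ]
}}

```text
time: 14.15
ee_pos: [450.4, -0.4, 49.2]
tcp_rot: [0.694, 0.72, -0.0, -0.0]
contact_force: [0.4, 0.2, -3.3]
opening: 0.507
finger_force: 62.0
```

Request:
{"op": "carry_out", "data": {
  "plan": [
    {"claw":1,"dx":0,"dy":0,"dz":0.04,"wx":0,"wy":0,"wz":0},
    {"claw":1,"dx":0,"dy":0,"dz":0,"wx":0,"wy":0,"wz":0}
  ]
}}

```text
time: 14.35
ee_pos: [450.7, -0.5, 48.6]
tcp_rot: [0.694, 0.72, -0.0, -0.0]
contact_force: [-3.4, 0.6, 5.8]
opening: 0.505
finger_force: 62.8
```

Request:
{"op": "carry_out", "data": {
  "plan": [
    {"claw":1,"dx":0,"dy":0,"dz":0.02,"wx":0,"wy":0,"wz":0},
    {"claw":1,"dx":0,"dy":0,"dz":0,"wx":0,"wy":0,"wz":0}
  ]
}}

```text
time: 14.55
ee_pos: [450.8, -0.4, 48.6]
tcp_rot: [0.694, 0.72, -0.0, -0.0]
contact_force: [-7.0, 0.2, 11.8]
opening: 0.498
finger_force: 63.6
```

Request:
{"op": "carry_out", "data": {
  "plan": [
    {"claw":0,"dx":0,"dy":0,"dz":0,"wx":0,"wy":0,"wz":0},
    {"claw":0,"dx":0,"dy":0,"dz":0,"wx":0,"wy":0,"wz":0},
    {"claw":0,"dx":0,"dy":0,"dz":0,"wx":0,"wy":0,"wz":0},
    {"claw":0,"dx":0,"dy":0,"dz":-0.3,"wx":0,"wy":0,"wz":0},
    {"claw":0,"dx":0,"dy":0,"dz":-0.5,"wx":0,"wy":0,"wz":0},
    {"claw":0,"dx":0,"dy":0,"dz":-0.5,"wx":0,"wy":0,"wz":0},
    {"claw":0,"dx":0,"dy":0,"dz":-0.4,"wx":0,"wy":0,"wz":0},
    {"claw":0,"dx":0,"dy":0,"dz":0,"wx":0,"wy":0,"wz":0}
  ]
}}

```text
time: 15.35
ee_pos: [453.1, -0.6, 118.1]
tcp_rot: [0.694, 0.72, 0.002, 0.002]
contact_force: [1.6, -0.1, 0.2]
opening: 0.997
finger_force: 0.0
```

Request:
{"op": "carry_out", "data": {
  "plan": [
    {"claw":0,"dx":0,"dy":0,"dz":0,"wx":0,"wy":0,"wz":-1},
    {"claw":0,"dx":0,"dy":0,"dz":0,"wx":0,"wy":0,"wz":-1},
    {"claw":0,"dx":0,"dy":0,"dz":0,"wx":0,"wy":0,"wz":-1},
    {"claw":0,"dx":0,"dy":0,"dz":0,"wx":0,"wy":0,"wz":-1},
    {"claw":0,"dx":0,"dy":0,"dz":0,"wx":0,"wy":0,"wz":-1},
    {"claw":0,"dx":0,"dy":0,"dz":0,"wx":0,"wy":0,"wz":-1},
    {"claw":0,"dx":0,"dy":0,"dz":0,"wx":0,"wy":0,"wz":-1},
    {"claw":0,"dx":0,"dy":0,"dz":0,"wx":0,"wy":0,"wz":-1},
    {"claw":0,"dx":0,"dy":0,"dz":0,"wx":0,"wy":0,"wz":-1}
  ]
}}

```text
time: 16.25
ee_pos: [450.0, -0.4, 114.1]
tcp_rot: [0.364, 0.931, -0.0, -0.001]
contact_force: [0.5, -0.7, -0.2]
opening: 1.004
finger_force: 0.0
```

Request:
{"op": "carry_out", "data": {
  "plan": [
    {"claw":0,"dx":0,"dy":0,"dz":0,"wx":0,"wy":0,"wz":-1},
    {"claw":0,"dx":0,"dy":0,"dz":0,"wx":0,"wy":0,"wz":-1},
    {"claw":0,"dx":0,"dy":0,"dz":0,"wx":0,"wy":0,"wz":-1},
    {"claw":0,"dx":0,"dy":0,"dz":0,"wx":0,"wy":0,"wz":-1},
    {"claw":0,"dx":0,"dy":0,"dz":0,"wx":0,"wy":0,"wz":-1},
    {"claw":0,"dx":0,"dy":0,"dz":0,"wx":0,"wy":0,"wz":-1},
    {"claw":0,"dx":0,"dy":0,"dz":0,"wx":0,"wy":0,"wz":-1},
    {"claw":0,"dx":0,"dy":0,"dz":0,"wx":0,"wy":0,"wz":-1},
    {"claw":0,"dx":0,"dy":0,"dz":0,"wx":0,"wy":0,"wz":-1},
    {"claw":0,"dx":0,"dy":0,"dz":0,"wx":0,"wy":0,"wz":0}
  ]
}}

```text
time: 17.25
ee_pos: [450.0, -0.4, 114.2]
tcp_rot: [-0.018, 1.0, 0.0, -0.001]
contact_force: [-0.5, 0.4, -0.0]
opening: 0.998
finger_force: 0.0
```

```bash
python3 -c "
from h import *
to([450.8,0,48],1.605)"
```

```text
t17.2 pos [ 4.500e+02 -4.000e-01  1.142e+02] yaw1.607 F [-0.5  0.4 -0. ] op0.998 ff0.0
 shift(before turn) [-0.022  0.01   1.655] turn [ 0.002 -0.013  0.028]  shift(after turn) [-0.02   0.01   1.655]
```

Request:
{"op": "carry_out", "data": {
  "plan": [
    {"claw":0,"dx":-0.02,"dy":0,"dz":0.4,"wx":0,"wy":0,"wz":0},
    {"claw":0,"dx":0,"dy":0,"dz":0.5,"wx":0,"wy":0,"wz":0},
    {"claw":0,"dx":0,"dy":0,"dz":0.4,"wx":0,"wy":0,"wz":0},
    {"claw":0,"dx":0,"dy":0,"dz":0.2,"wx":0,"wy":0,"wz":0},
    {"claw":0,"dx":0,"dy":0,"dz":0.1,"wx":0,"wy":0,"wz":0},
    {"claw":0,"dx":0,"dy":0,"dz":0,"wx":0,"wy":0,"wz":0},
    {"claw":0,"dx":0,"dy":0,"dz":0,"wx":0,"wy":0,"wz":0}
  ]
}}

```text
time: 17.95
ee_pos: [452.0, -0.5, 51.5]
tcp_rot: [-0.018, 1.0, -0.0, 0.001]
contact_force: [-0.4, 0.4, 0.9]
opening: 1.0
finger_force: 0.0
```

Request:
{"op": "carry_out", "data": {
  "plan": [
    {"claw":1,"dx":0,"dy":0,"dz":0,"wx":0,"wy":0,"wz":0},
    {"claw":1,"dx":0,"dy":0,"dz":0,"wx":0,"wy":0,"wz":0},
    {"claw":1,"dx":0,"dy":0,"dz":0,"wx":0,"wy":0,"wz":0},
    {"claw":1,"dx":0,"dy":0,"dz":0,"wx":0,"wy":0,"wz":0},
    {"claw":1,"dx":0,"dy":0,"dz":0,"wx":0,"wy":0,"wz":0},
    {"claw":1,"dx":0,"dy":0,"dz":0,"wx":0,"wy":0,"wz":0}
  ]
}}

```text
time: 18.55
ee_pos: [451.9, -0.3, 51.6]
tcp_rot: [-0.018, 1.0, 0.0, 0.0]
contact_force: [-1.6, 1.0, 5.7]
opening: 0.455
finger_force: 60.4
```

Request:
{"op": "carry_out", "data": {
  "plan": [
    {"claw":1,"dx":0,"dy":0,"dz":-0.15,"wx":0,"wy":0,"wz":0},
    {"claw":1,"dx":0,"dy":0,"dz":-0.25,"wx":0,"wy":0,"wz":0},
    {"claw":1,"dx":0,"dy":0,"dz":-0.35,"wx":0,"wy":0,"wz":0},
    {"claw":1,"dx":0,"dy":0,"dz":-0.4,"wx":0,"wy":0,"wz":0},
    {"claw":1,"dx":0,"dy":0,"dz":-0.4,"wx":0,"wy":0,"wz":0},
    {"claw":1,"dx":0,"dy":0,"dz":-0.4,"wx":0,"wy":0,"wz":0},
    {"claw":1,"dx":0,"dy":0,"dz":-0.4,"wx":0,"wy":0,"wz":0},
    {"claw":1,"dx":0,"dy":0,"dz":-0.25,"wx":0,"wy":0,"wz":0},
    {"claw":1,"dx":0,"dy":0,"dz":-0.1,"wx":0,"wy":0,"wz":0},
    {"claw":1,"dx":0,"dy":0,"dz":0,"wx":0,"wy":0,"wz":0}
  ]
}}

```text
time: 19.55
ee_pos: [451.6, -0.5, 159.3]
tcp_rot: [-0.018, 1.0, -0.0, 0.0]
contact_force: [1.2, 0.1, -3.4]
opening: 0.455
finger_force: 60.8
```

```bash
python3 - <<'E'
from h import *
import pickle
to([480,230.5,160],1.605)
o=[]
for n in ('top','scene'):
    s=bot.snapshot(n); pickle.dump(s,open(n+'3.pkl','wb'))
    u,v=proj(s,[[450.8,0,80]])[0]; x,y=int(u)-28,int(v)-40
    c=cv2.resize(s['image'][y:y+80,x:x+56],None,fx=7,fy=7,interpolation=cv2.INTER_CUBIC); print(n,x,y); o.append(c)
cv2.imwrite('pics/c5.png',np.hstack(o))
E
```

```text
t19.6 pos [451.6  -0.5 159.3] yaw1.607 F [ 1.2  0.1 -3.4] op0.455 ff60.8
 shift(before turn) [-0.921  5.745 -0.018] turn [-0.002  0.01   0.025]  shift(after turn) [-0.908  5.747 -0.018]
top 286 175
scene 279 173
```

View pics/c5.png

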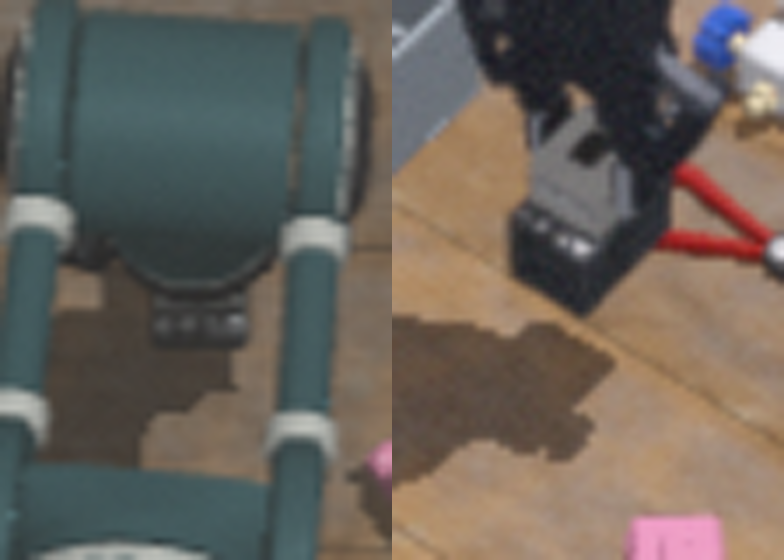

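The contactor hangs upright in the fingers. Scene crop corners: front-bottom (587,315), front-left-bottom (512,268). I'll check them against the expected pose.

```bash
python3 - <<'E'
from fit import *
S3=pickle.load(open('scene3.pkl','rb'));T3=pickle.load(open('top3.pkl','rb'))
z=107.7
print(fit([(S3,[[-35,-22.5,z],[-35,22.5,z],[-35,22.5,z+45],[-35,-22.5,z+45]],px([(585,316),(513,268),(512,208),(588,258)],279,173,392))],[450,0,.035]))
print(fit([(T3,[[-35,-22.5,z],[-35,22.5,z]],px([(246,346),(155,346)],286,175,0))],[450,0,.035]))
E
```

```text
(array([ 4.53300733e+02, -2.99016109e+00, -3.42713672e-02]), array([ 0.4,  0.3,  0.1,  0.1, -0.2, -0.2, -0.3, -0.2]))
(array([4.52361926e+02, 1.13226514e-01, 1.87502905e-02]), array([ 0.3, -0. , -0.3, -0. ]))
```

Request:
{"op": "carry_out", "data": {
  "plan": [
    {"claw":1,"dx":-0.05,"dy":0.25,"dz":0,"wx":0,"wy":0,"wz":0},
    {"claw":1,"dx":-0.08,"dy":0.5,"dz":0,"wx":0,"wy":0,"wz":0},
    {"claw":1,"dx":-0.12,"dy":0.75,"dz":0,"wx":0,"wy":0,"wz":0},
    {"claw":1,"dx":-0.13,"dy":0.85,"dz":0,"wx":0,"wy":0,"wz":0},
    {"claw":1,"dx":-0.13,"dy":0.85,"dz":0,"wx":0,"wy":0,"wz":0},
    {"claw":1,"dx":-0.13,"dy":0.85,"dz":0,"wx":0,"wy":0,"wz":0},
    {"claw":1,"dx":-0.12,"dy":0.75,"dz":0,"wx":0,"wy":0,"wz":0},
    {"claw":1,"dx":-0.09,"dy":0.55,"dz":0,"wx":0,"wy":0,"wz":0},
    {"claw":1,"dx":-0.05,"dy":0.3,"dz":0,"wx":0,"wy":0,"wz":0},
    {"claw":1,"dx":-0.02,"dy":0.1,"dz":0,"wx":0,"wy":0,"wz":0}
  ]
}}

```text
time: 20.65
ee_pos: [479.3, 232.0, 158.1]
tcp_rot: [-0.019, 1.0, -0.0, -0.001]
contact_force: [-0.0, -0.0, -2.4]
opening: 0.455
finger_force: 60.9
```

Request:
{"op": "carry_out", "data": {
  "plan": [
    {"claw":1,"dx":0,"dy":0,"dz":0,"wx":0,"wy":0,"wz":0},
    {"claw":1,"dx":0,"dy":0,"dz":0,"wx":0,"wy":0,"wz":0},
    {"claw":1,"dx":0,"dy":0,"dz":0,"wx":0,"wy":0,"wz":0}
  ]
}}

```text
time: 20.95
ee_pos: [479.7, 229.8, 158.8]
tcp_rot: [-0.018, 1.0, -0.0, -0.0]
contact_force: [-0.3, 0.3, -3.0]
opening: 0.459
finger_force: 60.9
```

```bash
python3 - <<'E'
from h import *
to([480,230.5,60],1.605)
E
```

```text
t20.9 pos [479.7 229.8 158.8] yaw1.606 F [-0.3  0.3 -3. ] op0.459 ff60.9
 shift(before turn) [-0.01   0.019  2.469] turn [-0.005 -0.003  0.012]  shift(after turn) [-0.009  0.018  2.469]
```

Request:
{"op": "carry_out", "data": {
  "plan": [
    {"claw":1,"dx":0.03,"dy":0.02,"dz":0.15,"wx":0,"wy":0,"wz":0},
    {"claw":1,"dx":0,"dy":0,"dz":0.2,"wx":0,"wy":0,"wz":0},
    {"claw":1,"dx":0,"dy":0,"dz":0.2,"wx":0,"wy":0,"wz":0},
    {"claw":1,"dx":0,"dy":0,"dz":0.2,"wx":0,"wy":0,"wz":0},
    {"claw":1,"dx":0,"dy":0,"dz":0.2,"wx":0,"wy":0,"wz":0},
    {"claw":1,"dx":0,"dy":0,"dz":0.2,"wx":0,"wy":0,"wz":0},
    {"claw":1,"dx":0,"dy":0,"dz":0.2,"wx":0,"wy":0,"wz":0},
    {"claw":1,"dx":0,"dy":0,"dz":0.1,"wx":0,"wy":0,"wz":0},
    {"claw":1,"dx":0,"dy":0,"dz":0,"wx":0,"wy":0,"wz":0}
  ]
}}

```text
time: 21.85
ee_pos: [477.9, 231.3, 99.9]
tcp_rot: [-0.018, 1.0, -0.0, -0.001]
contact_force: [-0.1, -0.2, -3.3]
opening: 0.457
finger_force: 61.0
```

Request:
{"op": "carry_out", "data": {
  "plan": [
    {"claw":1,"dx":0,"dy":0,"dz":0.1,"wx":0,"wy":0,"wz":0},
    {"claw":1,"dx":0,"dy":0,"dz":0.1,"wx":0,"wy":0,"wz":0},
    {"claw":1,"dx":0,"dy":0,"dz":0.1,"wx":0,"wy":0,"wz":0},
    {"claw":1,"dx":0,"dy":0,"dz":0,"wx":0,"wy":0,"wz":0}
  ]
}}

```text
time: 22.25
ee_pos: [478.0, 231.3, 88.2]
tcp_rot: [-0.018, 1.0, -0.0, -0.001]
contact_force: [-0.2, 0.2, -3.6]
opening: 0.455
finger_force: 61.0
```

Request:
{"op": "carry_out", "data": {
  "plan": [
    {"claw":1,"dx":0,"dy":0,"dz":0.1,"wx":0,"wy":0,"wz":0},
    {"claw":1,"dx":0,"dy":0,"dz":0.1,"wx":0,"wy":0,"wz":0},
    {"claw":1,"dx":0,"dy":0,"dz":0.1,"wx":0,"wy":0,"wz":0},
    {"claw":1,"dx":0,"dy":0,"dz":0,"wx":0,"wy":0,"wz":0}
  ]
}}

```text
time: 22.65
ee_pos: [477.9, 231.2, 76.0]
tcp_rot: [-0.018, 1.0, -0.0, -0.001]
contact_force: [1.0, -0.5, -2.1]
opening: 0.455
finger_force: 61.0
```

Request:
{"op": "carry_out", "data": {
  "plan": [
    {"claw":1,"dx":0,"dy":0,"dz":0.1,"wx":0,"wy":0,"wz":0},
    {"claw":1,"dx":0,"dy":0,"dz":0.1,"wx":0,"wy":0,"wz":0},
    {"claw":1,"dx":0,"dy":0,"dz":0.1,"wx":0,"wy":0,"wz":0},
    {"claw":1,"dx":0,"dy":0,"dz":0.1,"wx":0,"wy":0,"wz":0},
    {"claw":1,"dx":0,"dy":0,"dz":0,"wx":0,"wy":0,"wz":0}
  ]
}}

```text
time: 23.15
ee_pos: [477.9, 231.2, 60.0]
tcp_rot: [-0.018, 1.0, -0.0, -0.001]
contact_force: [-0.1, -0.7, -3.0]
opening: 0.459
finger_force: 61.0
```

Request:
{"op": "carry_out", "data": {
  "plan": [
    {"claw":1,"dx":0,"dy":0,"dz":0.06,"wx":0,"wy":0,"wz":0},
    {"claw":1,"dx":0,"dy":0,"dz":0.04,"wx":0,"wy":0,"wz":0},
    {"claw":1,"dx":0,"dy":0,"dz":0,"wx":0,"wy":0,"wz":0}
  ]
}}

```text
time: 23.45
ee_pos: [478.4, 231.5, 56.7]
tcp_rot: [-0.018, 1.0, -0.0, -0.0]
contact_force: [0.3, -0.6, -2.9]
opening: 0.454
finger_force: 61.0
```

Request:
{"op": "carry_out", "data": {
  "plan": [
    {"claw":1,"dx":0,"dy":0,"dz":0.03,"wx":0,"wy":0,"wz":0},
    {"claw":1,"dx":0,"dy":0,"dz":0,"wx":0,"wy":0,"wz":0}
  ]
}}

```text
time: 23.65
ee_pos: [478.7, 231.6, 55.7]
tcp_rot: [-0.018, 1.0, 0.0, 0.0]
contact_force: [1.2, -0.2, -2.9]
opening: 0.455
finger_force: 61.1
```

Request:
{"op": "carry_out", "data": {
  "plan": [
    {"claw":1,"dx":0,"dy":0,"dz":0.03,"wx":0,"wy":0,"wz":0},
    {"claw":1,"dx":0,"dy":0,"dz":0,"wx":0,"wy":0,"wz":0}
  ]
}}

```text
time: 23.85
ee_pos: [478.8, 231.7, 55.6]
tcp_rot: [-0.018, 1.0, 0.0, 0.0]
contact_force: [-3.0, -0.5, 5.5]
opening: 0.451
finger_force: 61.6
```

Request:
{"op": "carry_out", "data": {
  "plan": [
    {"claw":1,"dx":0,"dy":0,"dz":0.02,"wx":0,"wy":0,"wz":0},
    {"claw":1,"dx":0,"dy":0,"dz":0,"wx":0,"wy":0,"wz":0}
  ]
}}

```text
time: 24.05
ee_pos: [478.9, 231.7, 55.5]
tcp_rot: [-0.018, 1.0, 0.0, 0.0]
contact_force: [-4.6, -1.1, 9.9]
opening: 0.459
finger_force: 62.2
```

Request:
{"op": "carry_out", "data": {
  "plan": [
    {"claw":0.3,"dx":0,"dy":0,"dz":0,"wx":0,"wy":0,"wz":0},
    {"claw":0.3,"dx":0,"dy":0,"dz":0,"wx":0,"wy":0,"wz":0},
    {"claw":0.3,"dx":0,"dy":0,"dz":0,"wx":0,"wy":0,"wz":0},
    {"claw":0.3,"dx":0,"dy":0,"dz":-0.2,"wx":0,"wy":0,"wz":0},
    {"claw":0.3,"dx":0,"dy":0,"dz":-0.6,"wx":0,"wy":0,"wz":0},
    {"claw":0.3,"dx":0,"dy":0,"dz":-0.8,"wx":0,"wy":0,"wz":0},
    {"claw":0.3,"dx":0,"dy":0,"dz":-0.8,"wx":0,"wy":0,"wz":0},
    {"claw":0.3,"dx":0,"dy":0,"dz":-0.8,"wx":0,"wy":0,"wz":0},
    {"claw":0.3,"dx":0,"dy":0,"dz":-0.8,"wx":0,"wy":0,"wz":0},
    {"claw":0.3,"dx":0,"dy":0,"dz":-0.8,"wx":0,"wy":0,"wz":0}
  ]
}}

```text
time: 25.05
ee_pos: [478.4, 231.4, 247.5]
tcp_rot: [-0.018, 1.0, 0.0, 0.0]
contact_force: [0.5, -0.2, 0.1]
opening: 0.702
finger_force: 0.0
```

```bash
python3 - <<'E'
from h import *
import pickle
to([480,60,300],1.605)
print(bot.observe()['q'].round(3))
for n in ('top','scene'):
    s=bot.snapshot(n); pickle.dump(s,open(n+'4.pkl','wb'))
    print(proj(s,[[479,230,79]]))
    c=s['image'][130:240,200:300] if n=='scene' else s['image'][150:260,200:300]
    cv2.imwrite('pics/%s4.png'%n,c)
a=cv2.imread('pics/top4.png');b=cv2.imread('pics/scene4.png')
cv2.imwrite('pics/c6.png',cv2.resize(np.hstack([a,b]),None,fx=4,fy=4,interpolation=cv2.INTER_CUBIC))
E
```

```text
t25.1 pos [478.4 231.4 247.5] yaw1.607 F [ 0.5 -0.2  0.1] op0.702 ff0.0
 shift(before turn) [ 0.115 -4.284 -1.312] turn [0.002 0.006 0.025]  shift(after turn) [ 0.107 -4.285 -1.312]
[ 0.404 -0.019  1.89   0.     1.271 -1.203]
[[246.59139908 205.54955042]]
[[261.05135099 176.68152943]]
```

View pics/c6.png

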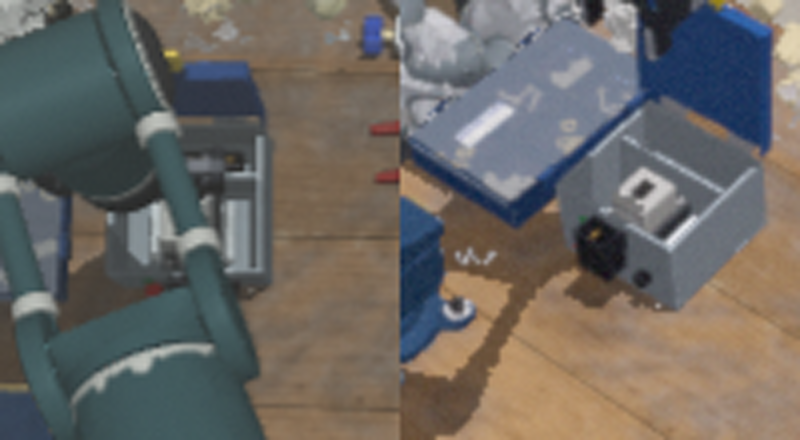

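The picture shows the contactor upright between the guides and the lid standing open. I'll compute the arc for pushing it shut from behind.

Request:
{"op": "carry_out", "data": {
  "plan": [
    {"claw":1,"dx":0,"dy":0,"dz":-0.7,"wx":0,"wy":0,"wz":0},
    {"claw":1,"dx":0,"dy":0,"dz":-0.8,"wx":0,"wy":0,"wz":0},
    {"claw":1,"dx":-0.6,"dy":0,"dz":-0.2,"wx":0,"wy":0,"wz":0},
    {"claw":1,"dx":-0.8,"dy":0,"dz":0,"wx":0,"wy":0,"wz":0},
    {"claw":1,"dx":-0.8,"dy":0,"dz":0,"wx":0,"wy":0,"wz":0},
    {"claw":1,"dx":-0.8,"dy":0,"dz":0,"wx":0,"wy":0,"wz":0},
    {"claw":1,"dx":-0.8,"dy":0,"dz":0,"wx":0,"wy":0,"wz":0},
    {"claw":1,"dx":-0.2,"dy":0,"dz":0,"wx":0,"wy":0,"wz":0},
    {"claw":1,"dx":0,"dy":0,"dz":0,"wx":0,"wy":0,"wz":0},
    {"claw":1,"dx":0,"dy":0,"dz":0,"wx":0,"wy":0,"wz":0}
  ]
}}

```text
time: 26.15
ee_pos: [637.5, 237.3, 313.1]
tcp_rot: [-0.018, 1.0, -0.0, -0.001]
contact_force: [-0.5, 0.5, 0.1]
opening: -0.001
finger_force: 0.0
```

```bash
python3 - <<'E'
from h import *
P=lambda t:np.c_[-158*np.cos(t)+3*np.sin(t)+11,93+158*np.sin(t)+3*np.cos(t)]
p=P(np.array([1.65]))[0]; to([570+p[0]+15,235.5,p[1]-2],1.605)
t=np.linspace(1.65,0.05,26); q=P(t); d=np.diff(q,axis=0)/40
for i in range(25): print(round(t[i+1],2),'dx %.2f dz %.2f'%(-d[i,0],-d[i,1]),q[i+1].round(0))
E
```

```text
t26.1 pos [637.5 237.3 313.1] yaw1.607 F [-0.5  0.5  0.1] op-0.001 ff0.0
 shift(before turn) [ 0.648 -0.02   1.621] turn [-0.003 -0.02   0.026]  shift(after turn) [ 0.651 -0.022  1.62 ]
1.59 dx 0.25 dz -0.02 [ 16. 251.]
1.52 dx 0.25 dz -0.00 [  6. 251.]
1.46 dx 0.25 dz 0.02 [ -4. 250.]
1.39 dx 0.25 dz 0.03 [-14. 249.]
1.33 dx 0.25 dz 0.05 [-24. 247.]
1.27 dx 0.24 dz 0.06 [-34. 245.]
1.2 dx 0.24 dz 0.08 [-43. 241.]
1.14 dx 0.23 dz 0.09 [-53. 238.]
1.07 dx 0.23 dz 0.11 [-62. 233.]
1.01 dx 0.22 dz 0.12 [-70. 228.]
0.95 dx 0.21 dz 0.14 [-79. 223.]
0.88 dx 0.20 dz 0.15 [-87. 217.]
0.82 dx 0.19 dz 0.16 [-95. 210.]
0.75 dx 0.18 dz 0.18 [-102.  203.]
0.69 dx 0.17 dz 0.19 [-109.  196.]
0.63 dx 0.16 dz 0.20 [-115.  188.]
0.56 dx 0.15 dz 0.21 [-121.  180.]
0.5 dx 0.13 dz 0.22 [-126.  171.]
0.43 dx 0.12 dz 0.22 [-131.  162.]
0.37 dx 0.10 dz 0.23 [-135.  153.]
0.31 dx 0.09 dz 0.24 [-139.  143.]
0.24 dx 0.07 dz 0.24 [-142.  134.]
0.18 dx 0.06 dz 0.25 [-144.  124.]
0.11 dx 0.04 dz 0.25 [-146.  114.]
0.05 dx 0.03 dz 0.25 [-147.  104.]
```

Request:
{"op": "carry_out", "data": {
  "plan": [
    {"claw":1,"dx":0,"dy":0,"dz":0.5,"wx":0,"wy":0,"wz":0},
    {"claw":1,"dx":0,"dy":0,"dz":0.6,"wx":0,"wy":0,"wz":0},
    {"claw":1,"dx":0,"dy":0,"dz":0.5,"wx":0,"wy":0,"wz":0},
    {"claw":1,"dx":0.15,"dy":0,"dz":0.1,"wx":0,"wy":0,"wz":0},
    {"claw":1,"dx":0.2,"dy":0,"dz":0,"wx":0,"wy":0,"wz":0},
    {"claw":1,"dx":0.2,"dy":0,"dz":0,"wx":0,"wy":0,"wz":0},
    {"claw":1,"dx":0.2,"dy":0,"dz":0,"wx":0,"wy":0,"wz":0},
    {"claw":1,"dx":0.2,"dy":0,"dz":0,"wx":0,"wy":0,"wz":0},
    {"claw":1,"dx":0.2,"dy":0,"dz":0,"wx":0,"wy":0,"wz":0}
  ]
}}

```text
time: 27.05
ee_pos: [592.7, 235.9, 247.1]
tcp_rot: [-0.018, 1.0, 0.0, 0.002]
contact_force: [2.2, 0.6, 2.5]
opening: 0.001
finger_force: 1.1
```

```bash
python3 - <<'E'
from h import *
to([570-4,234,250],1.605)
E
```

```text
t27.1 pos [592.7 235.9 247.1] yaw1.607 F [2.2 0.6 2.5] op0.001 ff1.1
 shift(before turn) [ 0.667 -0.022 -0.075] turn [0.008 0.036 0.026]  shift(after turn) [ 0.668 -0.024 -0.073]
```

Request:
{"op": "carry_out", "data": {
  "plan": [
    {"claw":1,"dx":0.22,"dy":0,"dz":-0.03,"wx":0,"wy":0,"wz":0},
    {"claw":1,"dx":0.22,"dy":0,"dz":-0.03,"wx":0,"wy":0,"wz":0},
    {"claw":1,"dx":0.22,"dy":0,"dz":0,"wx":0,"wy":0,"wz":0},
    {"claw":1,"dx":0.25,"dy":0,"dz":0.03,"wx":0,"wy":0,"wz":0},
    {"claw":1,"dx":0.25,"dy":0,"dz":0.05,"wx":0,"wy":0,"wz":0},
    {"claw":1,"dx":0.24,"dy":0,"dz":0.06,"wx":0,"wy":0,"wz":0},
    {"claw":1,"dx":0.24,"dy":0,"dz":0.08,"wx":0,"wy":0,"wz":0},
    {"claw":1,"dx":0.23,"dy":0,"dz":0.09,"wx":0,"wy":0,"wz":0},
    {"claw":1,"dx":0.23,"dy":0,"dz":0.11,"wx":0,"wy":0,"wz":0}
  ]
}}

```text
time: 27.95
ee_pos: [507.9, 232.7, 231.3]
tcp_rot: [-0.018, 1.0, 0.0, 0.0]
contact_force: [3.5, 0.7, 1.1]
opening: 0.002
finger_force: 1.4
```

```bash
python3 - <<'E'
from h import *
to([570-62,232,233],1.605)
E
```

```text
t27.9 pos [507.9 232.7 231.3] yaw1.607 F [3.5 0.7 1.1] op0.002 ff1.4
 shift(before turn) [-0.001 -0.017 -0.042] turn [0.004 0.007 0.025]  shift(after turn) [-0.001 -0.017 -0.042]
```

On track. Next part of the arc.

Request:
{"op": "carry_out", "data": {
  "plan": [
    {"claw":1,"dx":0.22,"dy":0,"dz":0.1,"wx":0,"wy":0,"wz":0},
    {"claw":1,"dx":0.21,"dy":0,"dz":0.13,"wx":0,"wy":0,"wz":0},
    {"claw":1,"dx":0.2,"dy":0,"dz":0.15,"wx":0,"wy":0,"wz":0},
    {"claw":1,"dx":0.19,"dy":0,"dz":0.16,"wx":0,"wy":0,"wz":0},
    {"claw":1,"dx":0.18,"dy":0,"dz":0.18,"wx":0,"wy":0,"wz":0},
    {"claw":1,"dx":0.17,"dy":0,"dz":0.19,"wx":0,"wy":0,"wz":0},
    {"claw":1,"dx":0.16,"dy":0,"dz":0.2,"wx":0,"wy":0,"wz":0},
    {"claw":1,"dx":0.15,"dy":0,"dz":0.21,"wx":0,"wy":0,"wz":0}
  ]
}}

```text
time: 28.75
ee_pos: [448.5, 230.4, 177.9]
tcp_rot: [-0.018, 1.0, 0.0, -0.0]
contact_force: [0.2, 0.5, 3.3]
opening: -0.002
finger_force: 1.7
```

```bash
python3 - <<'E'
from h import *
to([570-121,230,180],1.605)
E
```

```text
t28.8 pos [448.5 230.4 177.9] yaw1.607 F [0.2 0.5 3.3] op-0.002 ff1.7
 shift(before turn) [-0.011 -0.012 -0.053] turn [ 0.    -0.006  0.026]  shift(after turn) [-0.011 -0.012 -0.053]
```

Request:
{"op": "carry_out", "data": {
  "plan": [
    {"claw":1,"dx":0.13,"dy":0,"dz":0.2,"wx":0,"wy":0,"wz":0},
    {"claw":1,"dx":0.12,"dy":0,"dz":0.21,"wx":0,"wy":0,"wz":0},
    {"claw":1,"dx":0.1,"dy":0,"dz":0.22,"wx":0,"wy":0,"wz":0},
    {"claw":1,"dx":0.09,"dy":0,"dz":0.23,"wx":0,"wy":0,"wz":0},
    {"claw":1,"dx":0.09,"dy":0,"dz":0.24,"wx":0,"wy":0,"wz":0},
    {"claw":1,"dx":0.09,"dy":0,"dz":0.25,"wx":0,"wy":0,"wz":0},
    {"claw":1,"dx":0.09,"dy":0,"dz":0.25,"wx":0,"wy":0,"wz":0},
    {"claw":1,"dx":0.09,"dy":0,"dz":0.2,"wx":0,"wy":0,"wz":0},
    {"claw":1,"dx":0,"dy":0,"dz":0,"wx":0,"wy":0,"wz":0}
  ]
}}

```text
time: 29.65
ee_pos: [415.7, 228.6, 104.8]
tcp_rot: [-0.018, 1.0, -0.001, -0.002]
contact_force: [1.4, 0.9, 2.5]
opening: -0.003
finger_force: 1.3
```

```bash
python3 - <<'E'
from h import *
to([411,229,96],1.605)
E
```

```text
t29.6 pos [415.7 228.6 104.8] yaw1.607 F [1.4 0.9 2.5] op-0.003 ff1.3
 shift(before turn) [0.117 0.014 0.221] turn [-0.015 -0.037  0.025]  shift(after turn) [0.117 0.013 0.221]
```

Request:
{"op": "carry_out", "data": {
  "plan": [
    {"claw":1,"dx":0.03,"dy":0,"dz":0.1,"wx":0,"wy":0,"wz":0},
    {"claw":1,"dx":0.03,"dy":0,"dz":0.1,"wx":0,"wy":0,"wz":0},
    {"claw":1,"dx":0,"dy":0,"dz":0.1,"wx":0,"wy":0,"wz":0},
    {"claw":1,"dx":0,"dy":0,"dz":0,"wx":0,"wy":0,"wz":0},
    {"claw":1,"dx":0,"dy":0,"dz":0,"wx":0,"wy":0,"wz":0}
  ]
}}

```text
time: 30.15
ee_pos: [414.4, 229.0, 94.1]
tcp_rot: [-0.018, 1.0, -0.0, -0.001]
contact_force: [0.6, -1.2, 2.8]
opening: -0.0
finger_force: 1.3
```

Request:
{"op": "carry_out", "data": {
  "plan": [
    {"claw":1,"dx":0,"dy":0,"dz":0.06,"wx":0,"wy":0,"wz":0},
    {"claw":1,"dx":0,"dy":0,"dz":0,"wx":0,"wy":0,"wz":0}
  ]
}}

```text
time: 30.35
ee_pos: [414.4, 229.1, 91.6]
tcp_rot: [-0.018, 1.0, -0.0, -0.001]
contact_force: [0.4, -1.4, 1.8]
opening: -0.002
finger_force: 1.4
```

Request:
{"op": "carry_out", "data": {
  "plan": [
    {"claw":1,"dx":0,"dy":0,"dz":0.06,"wx":0,"wy":0,"wz":0},
    {"claw":1,"dx":0,"dy":0,"dz":0,"wx":0,"wy":0,"wz":0}
  ]
}}

```text
time: 30.55
ee_pos: [414.5, 229.1, 90.1]
tcp_rot: [-0.018, 1.0, -0.0, -0.001]
contact_force: [-2.9, -1.9, 7.6]
opening: 0.001
finger_force: 4.1
```

Request:
{"op": "carry_out", "data": {
  "plan": [
    {"claw":1,"dx":0,"dy":0,"dz":0.04,"wx":0,"wy":0,"wz":0},
    {"claw":1,"dx":0,"dy":0,"dz":0,"wx":0,"wy":0,"wz":0}
  ]
}}

```text
time: 30.75
ee_pos: [414.6, 229.2, 89.9]
tcp_rot: [-0.018, 1.0, -0.0, -0.001]
contact_force: [-7.6, -3.6, 17.8]
opening: 0.002
finger_force: 9.3
```

Request:
{"op": "carry_out", "data": {
  "plan": [
    {"claw":1,"dx":0,"dy":0,"dz":-0.2,"wx":0,"wy":0,"wz":0},
    {"claw":1,"dx":0,"dy":0,"dz":-0.4,"wx":0,"wy":0,"wz":0},
    {"claw":1,"dx":0.4,"dy":0,"dz":-0.8,"wx":0,"wy":0,"wz":0},
    {"claw":1,"dx":0.8,"dy":0,"dz":-0.8,"wx":0,"wy":0,"wz":0},
    {"claw":1,"dx":0.6,"dy":0,"dz":-0.8,"wx":0,"wy":0,"wz":0},
    {"claw":1,"dx":0,"dy":-1,"dz":-0.4,"wx":0,"wy":0,"wz":0},
    {"claw":1,"dx":0,"dy":-1,"dz":0,"wx":0,"wy":0,"wz":0},
    {"claw":1,"dx":0,"dy":-1,"dz":0,"wx":0,"wy":0,"wz":0},
    {"claw":1,"dx":0,"dy":-1,"dz":0,"wx":0,"wy":0,"wz":0},
    {"claw":1,"dx":0,"dy":0,"dz":0,"wx":0,"wy":0,"wz":0}
  ]
}}

```text
time: 31.75
ee_pos: [348.6, 63.2, 223.7]
tcp_rot: [-0.015, 1.0, -0.001, 0.0]
contact_force: [-0.5, 0.5, -0.5]
opening: -0.001
finger_force: 0.0
```

Request:
{"op": "carry_out", "data": {
  "plan": [
    {"claw":1,"dx":0,"dy":-1,"dz":0,"wx":0,"wy":0,"wz":0},
    {"claw":1,"dx":0,"dy":-1,"dz":0,"wx":0,"wy":0,"wz":0},
    {"claw":1,"dx":0,"dy":0,"dz":0,"wx":0,"wy":0,"wz":0},
    {"claw":1,"dx":0,"dy":0,"dz":0,"wx":0,"wy":0,"wz":0},
    {"claw":1,"dx":0,"dy":0,"dz":0,"wx":0,"wy":0,"wz":0},
    {"claw":1,"dx":0,"dy":0,"dz":0,"wx":0,"wy":0,"wz":0},
    {"claw":1,"dx":0,"dy":0,"dz":0,"wx":0,"wy":0,"wz":0},
    {"claw":1,"dx":0,"dy":0,"dz":0,"wx":0,"wy":0,"wz":0}
  ]
}}

```text
time: 32.55
ee_pos: [351.8, -12.4, 224.0]
tcp_rot: [-0.019, 1.0, 0.0, -0.0]
contact_force: [0.3, -0.0, -0.3]
opening: -0.0
finger_force: 0.0
```

```bash
python3 - <<'E'
from h import *
s=bot.snapshot('top');t=bot.snapshot('scene')
cv2.imwrite('pics/c7.png',cv2.resize(np.hstack([s['image'][150:260,200:300],t['image'][130:240,200:300]]),None,fx=4,fy=4,interpolation=cv2.INTER_CUBIC))
E
```

```text
(no output)
```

View pics/c7.png

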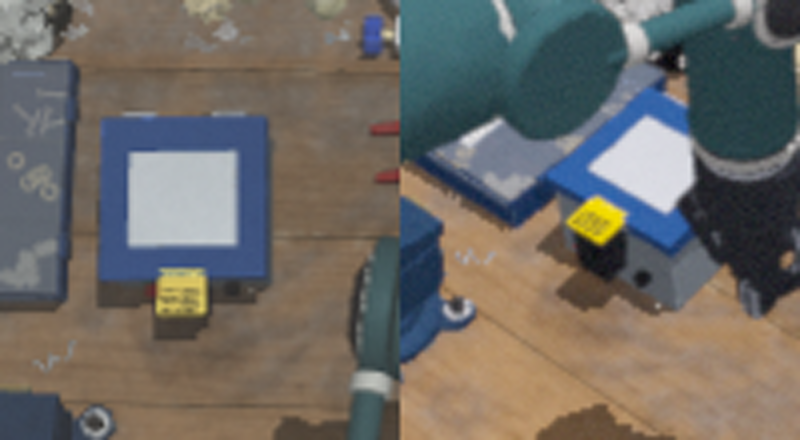

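The lid is shut and latched (pad at top (245.5,224), as at the start), and the robot is clear of everything.

```bash
python3 -c "
from workcell import bot
print(bot.sign_off())"
```

```text
the job is handed in; nothing more can be done
None
```

The job is handed in at about 33 s of the 72 s allowed: the contactor was set down upright in the nest, and the lid is pressed shut and stayed latched after I let go. The sign-off returned no verdict.

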